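Pull the service link, then hold the discharge arm on its stop

TASK

Make the capacitor bank safe to work on: pull the orange link plug straight up out of its socket and lay it in the yellow tray. Only then swing the red-handled discharge arm round against its spring until it is fully against its stop, and finish while holding it there with the gripper (let go and it springs back). Leave the blue link plugged in and everything else on the bench where it is.

Things in the scene. Friction and masses are not known exactly. Their poses are not given: they have to be found in the camera images.
- bank: Grey capacitor bank box, fixed, 130 (its x) x 180 (its y) x 45 mm high; origin at the centre of its underside. Two upright sockets in its top, 21 mm deep, at x = 0, y = +38 and -38 mm; one holds the orange link, the other the blue (either way round). A sprung detent nose clicks into each plug: a straight upward pull of 5 to 10 N frees it; the nose presses sideways until the plug is 16 mm up.
- orange_link: Orange link plug, about 80 g, 66 mm tall, loose. Origin at the centre of the underside of its contact shank, z up the plug, x and y along the bank's x and y while plugged in. Shank 16 (x) x 26 (y) mm from z = 0 to 20, sunk in the socket at the start; flange 32 x 44 mm from z = 20 to 26 resting on the bank's top; grip block 20 mm (x) x 36 mm (y) from z = 26 to 66. Pinch the grip block across its 20 mm (along the plug's x).
- orange_link_grip (a point): Point in the middle of the orange plug's grip block, on the plug's axis, 50 mm above its origin (75 mm above the bench when plugged in).
- blue_link: Blue link plug, the same shape, size and origin as the orange one, in the other socket. Must stay fully plugged in.
- tray: Shallow yellow open tray, fixed, outside 150 (its x) x 120 (its y) x 22 mm high, walls and floor 4 to 5 mm; origin at the centre of its underside. The plug may stand or lie in it.
- switch: Discharge switch on a black base plate 190 (its x) x 140 (its y) x 16 mm, fixed to the bench; origin at the centre of its underside. Carries a grey pivot post, a steel arm and a copper stop block.
- lever_pivot (a point): Point on the vertical axis of the arm's pivot, 46 mm above the bench, at x = -10, y = +42 mm in the switch's frame. Its axes are those of the switch.
- lever (a joint): Angle of the discharge arm: 0 at rest, where its spring holds it; grows anticlockwise seen from above, to 1.2 rad at the stop. At rest the arm points from the pivot in the direction -1.92 rad (-110 degrees) from the switch's x axis (towards its -y side), at the stop -0.72 rad (-41 degrees). The spring takes about 4 N at the handle to start and 7 N at the stop; it returns the arm when let go.
- lever_grip (a point): Middle of the upright red round handle on the end of the arm, 78 mm above the bench, 90 mm from the pivot axis. The handle is 20 mm thick and runs from 48 to 96 mm above the bench; the flat steel arm below it is 16 mm wide, its top at 50 mm. Nothing else within 40 mm of the handle's path stands higher than 62 mm above the bench.
- screwdriver: Green-handled screwdriver, 170 mm long, lying on the bench; leave alone.
- attenuator: Small silver metal block, 78 x 24 x 22 mm with brass ends; leave alone.
- tape: Roll of yellow tape, 84 mm across, 24 mm high, lying flat; leave alone.
- mouse: Black computer mouse, 100 x 58 x 26 mm; leave alone.
- cup: White cup, 72 mm across, 85 mm high; leave alone.
Things that resemble listed ones, but are neither listed nor needed, are in the scene too. Of the things that look like the orange_link, the smaller one is meant. What is shaped like the tray but white is not meant.

How it is judged:
By the outcome, as a careful person would: the job done as asked, in the order asked, and still so for the second after the job is handed in, while the arm keeps its last pose, push and grip.
It also fails if it takes over 53 s, if anything falls off the work surface, if the arm or the gripper's body presses on something with over 40 N, if the wrist force passes 120 N, or if a joint passes its speed limit or range.

ROBOT

A 7-joint arm with a two-finger parallel gripper is mounted at the origin on the work surface. World frame = base frame: x ahead of the robot, y to its left, z up, the work surface at z = 0. Lengths are in m, angles in rad, forces in N, time in s.
With the tool pointing down it reaches from about 0.4 to 0.85 m from the base axis. Payload 4.4 kg.
Tool frame: the origin (TCP) lies midway between the tips of the shut fingers; the grasp point (between the pads) lies 19 mm behind it (arm.hold_point_z is the distance from the TCP to the grasp point, in m); y points along the fingers, z is the direction in which the jaws open and shut, and the axes are right-handed (so a half turn about y gives the same grasp; the last joint's range is limited). The gripper opens to 94 mm and grips with 3 to 60 N. Pads are 16 mm wide; open, the fingers measure 119 mm over their backs; the gripper's body (75 mm by 177 mm) begins 78 mm behind the grasp point.
Start: joints at [1.107, 0.628, 0.038, 1.517, -0.027, 0.996, -0.02], TCP at [0.252, -0.599, 0.205] pointing down, gripper open.
Joint ranges: [-3.06, 3.06], [-0.37, 2.12], [-1.25, 1.32], [0.18, 2.47], [-1.1, 4.24], [0.23, 1.98], [-2.94, 2.94]. Speed limits (rad/s): [2.57, 2.57, 3.14, 3.14, 3.14, 3.14, 3.14].

INTERFACE

Orientations are given as [roll, pitch, yaw] about the fixed x, y, z axes, in that order (R = Rz(yaw) Ry(pitch) Rx(roll)).
In Python, from plant import arm gives the robot as it stands. The module is installed in compiled form; this text tells all that it offers.
- The arm moves only by the tool play_rows, never from a script. Its argument "moves" is a list of rows, each a list of 3 entries, a list of its own where there are three numbers: the turn, a rotation vector about the tool's x, y, z in rad, then the shift along the tool's x, y, z in cm, then the opening, from -1 (shut) to 1 (fully open), so that 0 is half open. In form: [[[ax, ay, az], [dx, dy, dz], fingers], ...]. A call has 1 to 8 rows; each row shifts and turns the pose as measured when the row begins, along the tool's axes as they then stand; what a row does not reach is not made up. A row lasts 1/10 s, in which the tool goes at most 50 mm and 8.59 degrees, less where a joint would pass 70% of its speed; a pose out of reach is approached as far as the arm can. A call with a gripper value outside its range is refused whole. The fingers move at their own pace and stop on an object; "squeeze" is the grip in N (left out, the last holds). Time passes only in rows, so rows that do not move let the fingers close. It gives the time, the measured TCP pose, the force and the opening at its end, in the units of the state.
- arm.get_state(): the state, without advancing time (a new reading comes with each control period).
- arm.capture(name): name is "scene" or "side" or "wrist"; returns a dict with "img" (384x512x3 uint8, blue, green, red), "depth" (384x512 float32, m along the optical axis (not along the pixel's ray), 0 where there is no reading), "vfov" (degrees; the focal length in pixels is half the picture's height over the tangent of half this angle, whatever the lens; pixels are square), "cx", "cy" (the principal point, pixels), "cam_to_world" (4x4, takes a point from camera to world coordinates). Camera axes: x right, y up, looking along -z (the intrinsics and any distortion apply to the point x, -y, -z); pixel columns grow to the right and rows downward; lengths in m; the calibration is good to about 2 mm. A picture is of the moment at which its call begins.
- arm.close_job(): hands the job in, once; it reports no verdict.
Trained networks look in the newest picture that a camera, given by its name, has taken for a name from the list of things; names that differ only in an ending like _2 or _b are one class to them, and where a whole thing is asked for, a point or a joint stands for the part that bears it (a point fixed in the world has none). Each returns a list of dicts, best first, with "p" (0 to 1); they miss things now and then, are a little off and sometimes report something else, mostly with a low value. They report only what shows in the picture. A call takes as long as a camera call. They do not tell look-alikes from the thing itself.
- arm.silhouettes(camera, query): "mask" (384x512 bool, what is visible of it).
- arm.pinpoint(camera, query): "at" ([x, y, z] in m, in world coordinates, good to about 4 mm: a listed point, or the origin of a listed thing).
The state is a dict: "clock": time; "qpos": joint angles; "qvel": joint speeds; "joint_efforts": joint torques, N m; "tcp_pos": TCP position; "orientation": TCP orientation; "contact_force": force on the tool from outside, world axes, zero at the start; "wrist_torque": the same for the moment, N m; "opening": finger opening in m.
Only numpy, scipy, OpenCV 4.12 (cv2) and the standard library are available. Lean on these libraries where they do the work, as an engineer would, in place of code of your own. Each camera call takes 0.05 s, during which the arm holds its last target.

## Working session

There is one attempt and no reset: what is moved stays moved. The work goes in short steps, Python scripts to look and compute and a tool call to move; the robot and the scene stay as the last step left them, time stands still between calls to the robot, and variables do not carry over. Pictures are saved under pics/ and viewed, and the job is handed in when it is done.

Besides the shell and the picture viewer there is one more tool, called as name([rows], argument=value, ...), one row to a line, values as JSON. play_rows: Moves the arm, as the interface text tells. Its arguments: {"type":"object","properties":{"moves":{"type":"array","items":{"type":"array"}},"squeeze":{"type":"number"}},"required":["moves"]}

```bash
mkdir -p pics; cat > h.py <<'E'
import numpy as np, cv2, pickle
from plant import arm
from scipy.spatial.transform import Rotation as R
def cap(n,save):
    d=arm.capture(n); cv2.imwrite('pics/'+save+'.png',d['img']); pickle.dump(d,open('pics/'+save+'.pkl','wb')); return d
def pts(d):
    h,w=d['depth'].shape; f=h/2/np.tan(np.radians(d['vfov']/2))
    u,v=np.meshgrid(np.arange(w),np.arange(h)); z=d['depth']
    P=np.stack([(u-d['cx'])/f*z,-(v-d['cy'])/f*z,-z],-1)
    T=np.array(d['cam_to_world']); return P@T[:3,:3].T+T[:3,3]
E
python3 - <<'E'
from h import *
s=arm.get_state(); print({k:np.round(v,3) for k,v in s.items()}, arm.hold_point_z)
for n in ['scene','side']:
    d=cap(n,n+'1'); print(n,d['vfov'],d['cx'],d['cy'],np.round(d['cam_to_world'],3).tolist(),[k for k in d])
    for q in ['bank','orange_link_grip','blue_link','tray','switch','lever_pivot','lever_grip']:
        print(q,[(round(r['p'],2),np.round(r['at'],3).tolist()) for r in arm.pinpoint(n,q)][:4])
E
```

```text
{'clock': np.float64(0.0), 'qpos': array([ 1.107,  0.629,  0.038,  1.518, -0.027,  0.996, -0.02 ]), 'qvel': array([-0.001, -0.002,  0.   ,  0.   ,  0.   , -0.   ,  0.001]), 'joint_efforts': array([-1.0000e-03, -5.4972e+01,  1.1440e+00, -1.8663e+01, -5.2000e-02,
        2.3000e-02,  0.0000e+00]), 'tcp_pos': array([ 0.252, -0.599,  0.205]), 'orientation': array([-1.573, -0.   , -2.744]), 'contact_force': array([-0.192, -0.883, -0.719]), 'wrist_torque': array([0.021, 0.006, 0.03 ]), 'opening': np.float64(0.094)} 0.0188
scene 55.91466090888023 256.0356225001857 197.27275051001445 [[0.436, -0.708, 0.555, 1.009], [0.9, 0.353, -0.257, -0.195], [-0.013, 0.611, 0.791, 0.747], [0.0, 0.0, 0.0, 1.0]] ['img', 'depth', 'vfov', 'cx', 'cy', 'cam_to_world']
bank [(0.58, [0.531, 0.301, -0.0])]
orange_link_grip [(0.86, [0.52, 0.262, 0.078]), (0.74, [0.364, 0.216, 0.07])]
blue_link [(0.83, [0.543, 0.335, 0.024])]
tray [(0.68, [0.507, 0.026, 0.003]), (0.65, [0.31, -0.254, 0.002])]
switch [(0.79, [0.532, -0.243, 0.002])]
lever_pivot []
lever_grip [(0.7, [0.494, -0.287, 0.077])]
side 49.19013400040279 252.85085211978986 194.41894868655413 [[-0.935, 0.185, -0.302, 0.253], [-0.354, -0.46, 0.814, 0.812], [0.012, 0.868, 0.496, 0.583], [0.0, 0.0, 0.0, 1.0]] ['img', 'depth', 'vfov', 'cx', 'cy', 'cam_to_world']
bank [(0.76, [0.528, 0.298, 0.004]), (0.46, [0.696, -0.05, 0.001])]
orange_link_grip [(0.77, [0.367, 0.214, 0.069]), (0.75, [0.523, 0.262, 0.076]), (0.31, [0.748, -0.265, 0.004])]
blue_link [(0.85, [0.544, 0.334, 0.026])]
tray [(0.87, [0.504, 0.024, 0.001]), (0.76, [0.307, -0.251, 0.001]), (0.36, [0.755, 0.215, -0.006])]
switch [(0.77, [0.535, -0.245, -0.006])]
lever_pivot [(0.69, [0.522, 0.263, 0.078]), (0.58, [0.526, -0.208, 0.046])]
lever_grip [(0.74, [0.496, -0.289, 0.08])]
```

View pics/scene1.png

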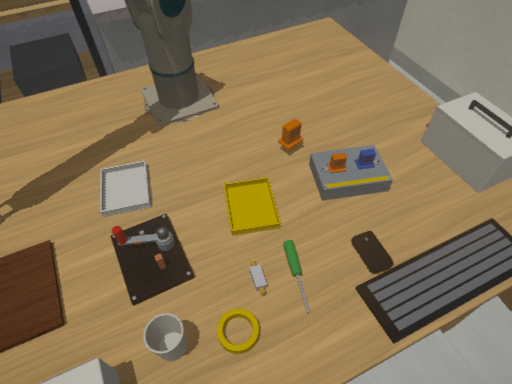

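View pics/side1.png

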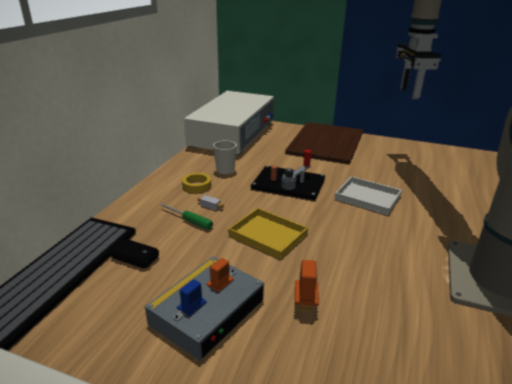

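```bash
python3 - <<'E'
from h import *
a=cv2.imread('pics/scene1.png')[105:205,265:400]; b=cv2.imread('pics/side1.png')[250:350,140:330]
a=cv2.resize(a,None,fx=3,fy=3);b=cv2.resize(b,None,fx=2.4,fy=3*0.8*1.25)
cv2.imwrite('pics/crop.png',np.hstack([a,cv2.resize(b,(395,300))]))
for n in ['scene','side']:
    d=pickle.load(open(f'pics/{n}1.pkl','rb')); P=pts(d); hsv=cv2.cvtColor(d['img'],cv2.COLOR_BGR2HSV)
    H,S,V=hsv[...,0],hsv[...,1],hsv[...,2]; ok=d['depth']>0
    def rep(nm,m):
        q=P[m&ok]; 
        if len(q)<5: print(n,nm,len(q)); return
        r=cv2.minAreaRect((q[:,:2]*1000).astype(np.float32)); print(n,nm,len(q),np.round(r[0],1),np.round(r[1],1),round(r[2],1),'z',np.round(np.percentile(q[:,2],[2,50,98]),3))
    X,Y,Z=P[...,0],P[...,1],P[...,2]
    near=(abs(X-.531)<.13)&(abs(Y-.3)<.13)
    rep('banktop',near&(abs(Z-.045)<.006))
    orange=(H<16)&(S>150)&(V>80)
    rep('orange grip top',orange&near&(Z>.085)&(X>.45))
    rep('orange grip',orange&near&(Z>.056)&(X>.45))
    rep('big orange top',orange&(abs(X-.365)<.06)&(abs(Y-.215)<.06)&(Z>.02))
    rep('blue grip',(abs(H-115)<12)&(S>120)&near&(Z>.056))
    rep('blue top',(abs(H-115)<12)&(S>120)&near&(Z>.085))
    sw=(abs(X-.53)<.14)&(abs(Y+.245)<.12)
    rep('swplate',sw&(V<60)&(abs(Z-.016)<.007))
    rep('red',sw&((H<8)|(H>172))&(S>150)&(Z>.055))
    rep('arm',sw&(abs(Z-.05)<.006)&(S<100))
    rep('tray',(abs(X-.505)<.12)&(abs(Y-.025)<.1)&(abs(H-26)<5)&(S>150)&(Z>.015))
E
```

```text
scene banktop 2128 [534.3 299.7] [182.8 134.5] 73.9 z [0.041 0.046 0.05 ]
scene orange grip top 46 [525.2 260.9] [33.8 20.1] 67.2 z [0.085 0.09  0.093]
scene orange grip 157 [524.8 260.7] [34.2 20.6] 70.1 z [0.058 0.077 0.092]
scene big orange top 288 [369.3 214.2] [42.  60.3] 15.9 z [0.033 0.063 0.091]
scene blue grip 5 [553.3 334.9] [21.2  0.6] 75.6 z [0.089 0.09  0.09 ]
scene blue top 5 [553.3 334.9] [21.2  0.6] 75.6 z [0.089 0.09  0.09 ]
scene swplate 3476 [ 538.5 -246. ] [190.6 137.3] 1.3 z [0.014 0.017 0.02 ]
scene red 153 [ 498.9 -289.5] [19.8 17.3] 24.9 z [0.058 0.086 0.098]
scene arm 335 [ 513.  -241.7] [116.5  32. ] 68.3 z [0.044 0.051 0.055]
scene tray 136 [508.9  21.3] [117.6 150.9] 74.3 z [0.017 0.023 0.026]
side banktop 4306 [530.6 301. ] [183.1 135.2] 73.4 z [0.04  0.044 0.05 ]
side orange grip top 144 [520.8 265.6] [35.8 18.7] 73.9 z [0.086 0.09  0.092]
side orange grip 148 [520.6 265.9] [36.2 19.3] 73.8 z [0.057 0.09  0.092]
side big orange top 494 [364.5 217.9] [44.4 62.2] 15.4 z [0.032 0.089 0.092]
side blue grip 0
side blue top 0
side swplate 1147 [ 533.2 -240.2] [189.1 142.9] 1.0 z [0.01  0.015 0.019]
side red 95 [ 494.6 -284.5] [18.  19.2] 2.4 z [0.055 0.079 0.095]
side arm 142 [ 509.5 -234.2] [106.5  30.8] 68.7 z [0.044 0.048 0.055]
side tray 0
```

View pics/crop.png

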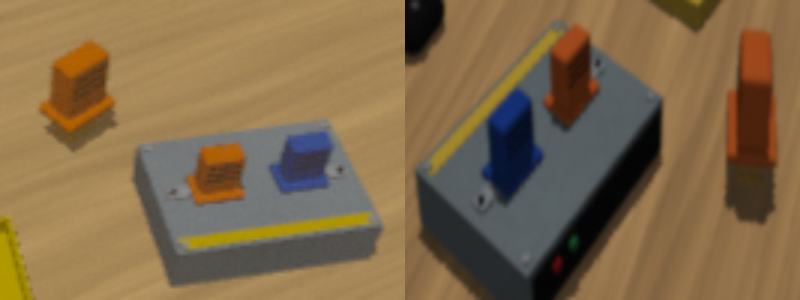

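Two orange candidates. The one at scene (291,133) stands loose on the bench and is larger, with a flange of about 44x60 mm. The one at (338,162) sits in the bank, with a grip of about 34x20 mm, which matches the description, and the crop confirms it is the smaller. I'll take the plugged one. The yellow tray is at (252,205), and the white one at (125,188) is not meant.

```bash
cat >> h.py <<'E'
def plan(wps,start=None):
    "wps: list of (x,y,z,yaw_deg,nrows)"
    s=arm.get_state(); p=np.array(s['tcp_pos']); o=s['orientation']; M=R.from_euler('xyz',o)
    if start is not None: p=np.array(start[:3]); M=R.from_euler('xyz',[-np.pi/2,0,np.radians(start[3])])
    for x,y,z,yw,n in wps:
        T=R.from_euler('xyz',[-np.pi/2,0,np.radians(yw)]); rv=(M.inv()*T).as_rotvec(); d=(np.array([x,y,z])-p)/n
        print('->',x,y,z,yw,'rot deg/row',np.round(np.degrees(np.linalg.norm(rv))/n,2))
        for i in range(n):
            Mi=M*R.from_rotvec(rv*i/n); print('  ',np.round(rv/n,3).tolist(),np.round(Mi.inv().apply(d)*100,2).tolist())
        M=T;p=np.array([x,y,z])
def st():
    s=arm.get_state(); print('t',round(float(s['clock']),2),'tcp',np.round(s['tcp_pos'],4),'ori deg',np.round(np.degrees(s['orientation']),1),'F',np.round(s['contact_force'],1),'open',round(float(s['opening'])*1000,1),'q',np.round(s['qpos'],2))
E
python3 -c "
from h import *
plan([(.5,-.15,.22,-157.2,11),(.522,.263,.2,-106.4,10)])"
```

```text
-> 0.5 -0.15 0.22 -157.2 rot deg/row 0.0
   [-0.0, -0.0, -0.0] [-3.66, -0.13, -2.89]
   [-0.0, -0.0, -0.0] [-3.66, -0.13, -2.89]
   [-0.0, -0.0, -0.0] [-3.66, -0.13, -2.89]
   [-0.0, -0.0, -0.0] [-3.66, -0.13, -2.89]
   [-0.0, -0.0, -0.0] [-3.66, -0.13, -2.89]
   [-0.0, -0.0, -0.0] [-3.66, -0.13, -2.89]
   [-0.0, -0.0, -0.0] [-3.66, -0.13, -2.89]
   [-0.0, -0.0, -0.0] [-3.66, -0.13, -2.89]
   [-0.0, -0.0, -0.0] [-3.66, -0.13, -2.89]
   [-0.0, -0.0, -0.0] [-3.66, -0.13, -2.89]
   [-0.0, -0.0, -0.0] [-3.66, -0.13, -2.89]
-> 0.522 0.263 0.2 -106.4 rot deg/row 5.08
   [-0.0, -0.089, 0.0] [-1.8, 0.2, -3.72]
   [-0.0, -0.089, 0.0] [-2.13, 0.2, -3.55]
   [-0.0, -0.089, 0.0] [-2.43, 0.2, -3.35]
   [-0.0, -0.089, 0.0] [-2.72, 0.2, -3.12]
   [-0.0, -0.089, 0.0] [-2.98, 0.2, -2.86]
   [-0.0, -0.089, 0.0] [-3.23, 0.2, -2.59]
   [-0.0, -0.089, 0.0] [-3.44, 0.2, -2.29]
   [-0.0, -0.089, 0.0] [-3.63, 0.2, -1.98]
   [-0.0, -0.089, 0.0] [-3.79, 0.2, -1.65]
   [-0.0, -0.089, 0.0] [-3.92, 0.2, -1.31]
```

play_rows([
  [[0,0,0],[-3.6,-0.15,-2.9],1],
  [[0,0,0],[-3.6,-0.15,-2.9],1],
  [[0,0,0],[-3.6,-0.15,-2.9],1],
  [[0,0,0],[-3.6,-0.15,-2.9],1],
  [[0,0,0],[-3.6,-0.15,-2.9],1],
  [[0,0,0],[-3.6,-0.15,-2.9],1],
  [[0,0,0],[-3.6,-0.15,-2.9],1],
  [[0,0,0],[-3.6,-0.15,-2.9],1],
])

```text
clock: 1.6
tcp_pos: [0.4299, -0.2718, 0.2163]
orientation: [-1.564, -0.003, -2.76]
contact_force: [0.5, 0.3, -1.2]
opening: 0.0938
```

```bash
python3 -c "
from h import *
st()
plan([(.522,.263,.2,-106.4,16)])"
```

```text
t 1.6 tcp [ 0.4299 -0.2718  0.2163] ori deg [ -89.6   -0.2 -158.1] F [ 0.5  0.3 -1.2] open 93.8 q [ 0.49  0.41  0.02  1.9  -0.    0.83 -0.68]
-> 0.522 0.263 0.2 -106.4 rot deg/row 3.23
   [-0.0, -0.056, 0.0] [-1.78, 0.08, -2.89]
   [-0.0, -0.056, 0.0] [-1.94, 0.08, -2.78]
   [-0.0, -0.056, 0.0] [-2.09, 0.08, -2.67]
   [-0.0, -0.056, 0.0] [-2.24, 0.08, -2.55]
   [-0.0, -0.056, 0.0] [-2.38, 0.08, -2.42]
   [-0.0, -0.056, 0.0] [-2.51, 0.09, -2.28]
   [-0.0, -0.056, 0.0] [-2.64, 0.09, -2.13]
   [-0.0, -0.056, 0.0] [-2.75, 0.09, -1.98]
   [-0.0, -0.056, 0.0] [-2.86, 0.09, -1.82]
   [-0.0, -0.056, 0.0] [-2.96, 0.09, -1.66]
   [-0.0, -0.056, 0.0] [-3.05, 0.09, -1.49]
   [-0.0, -0.056, 0.0] [-3.13, 0.09, -1.31]
   [-0.0, -0.056, 0.0] [-3.2, 0.1, -1.14]
   [-0.0, -0.056, 0.0] [-3.25, 0.1, -0.95]
   [-0.0, -0.056, 0.0] [-3.3, 0.1, -0.77]
   [-0.0, -0.056, 0.0] [-3.34, 0.1, -0.58]
```

play_rows([
  [[0,-0.08,0],[-2.5,0.1,-4.1],1],
  [[0,-0.08,0],[-2.8,0.1,-3.9],1],
  [[0,-0.08,0],[-3.1,0.1,-3.6],1],
  [[0,-0.08,0],[-3.4,0.1,-3.4],1],
  [[0,-0.08,0],[-3.7,0.1,-3.1],1],
  [[0,-0.08,0],[-3.9,0.1,-2.8],1],
  [[0,-0.08,0],[-4.1,0.1,-2.5],1],
  [[0,-0.08,0],[-4.3,0.1,-2.2],1],
])

```text
clock: 2.4
tcp_pos: [0.4942, 0.122, 0.2081]
orientation: [-1.556, -0.003, -2.095]
contact_force: [0.5, -0.5, 0.4]
opening: 0.094
```

```bash
python3 -c "
from h import *
st()
plan([(.522,.263,.2,-106.4,6)])"
```

```text
t 2.4 tcp [0.4942 0.122  0.2081] ori deg [ -89.2   -0.2 -120. ] F [ 0.5 -0.5  0.4] open 94.0 q [-0.16  0.43 -0.21  1.91  0.14  0.82 -0.97]
-> 0.522 0.263 0.2 -106.4 rot deg/row 2.28
   [-0.002, -0.04, 0.001] [-2.27, 0.12, -0.78]
   [-0.002, -0.04, 0.001] [-2.3, 0.12, -0.69]
   [-0.002, -0.04, 0.001] [-2.32, 0.12, -0.59]
   [-0.002, -0.04, 0.001] [-2.34, 0.13, -0.5]
   [-0.002, -0.04, 0.001] [-2.36, 0.13, -0.41]
   [-0.002, -0.04, 0.001] [-2.37, 0.13, -0.31]
```

play_rows([
  [[-0.002,-0.04,0],[-2.3,0.1,-0.8],1],
  [[-0.002,-0.04,0],[-2.3,0.1,-0.7],1],
  [[-0.002,-0.04,0],[-2.3,0.1,-0.6],1],
  [[-0.002,-0.04,0],[-2.3,0.1,-0.5],1],
  [[-0.002,-0.04,0],[-2.3,0.1,-0.4],1],
  [[-0.002,-0.04,0],[-2.3,0.1,-0.3],1],
  [[0,0,0],[0,0,0],1],
])

```text
clock: 3.1
tcp_pos: [0.5198, 0.2783, 0.2023]
orientation: [-1.568, 0.002, -1.831]
contact_force: [-0.2, -0.3, -0.3]
opening: 0.0942
```

```bash
python3 -c "
from h import *
d=cap('wrist','w1'); st()
for q in ['orange_link_grip','blue_link']: print(q,[(round(r['p'],2),np.round(r['at'],4).tolist()) for r in arm.pinpoint('wrist',q)])
P=pts(d); hsv=cv2.cvtColor(d['img'],cv2.COLOR_BGR2HSV); H,S,V=cv2.split(hsv)
m=(H<16)&(S>150)&(V>60)&(d['depth']>0)&(P[...,0]>.45)
for z0,z1 in [(.08,.1),(.055,.1)]:
    q=P[m&(P[...,2]>z0)&(P[...,2]<z1)]; print(len(q), cv2.minAreaRect((q[:,:2]*1000).astype(np.float32)), np.median(q,0)) if len(q) else 0
plan([(.522,.263,.2,-106.4,1)])"
```

```text
t 3.15 tcp [0.5198 0.2759 0.2022] ori deg [ -89.9   -0.  -105. ] F [-0.4 -0.3  0.3] open 93.9 q [-0.36  0.55 -0.28  1.7   0.19  0.92 -0.97]
orange_link_grip [(0.61, [0.3674, 0.2155, 0.0689]), (0.18, [0.5206, 0.2662, 0.0261])]
blue_link [(0.72, [0.54, 0.3365, 0.0245])]
818 ((520.5858764648438, 262.8172607421875), (36.02681350708008, 20.457368850708008), 72.53711700439453) [0.52089831 0.26429724 0.09151947]
921 ((520.54296875, 262.7911376953125), (36.047611236572266, 20.491474151611328), 72.88072967529297) [0.52134056 0.26653236 0.09138113]
-> 0.522 0.263 0.2 -106.4 rot deg/row 1.19
   [-0.003, 0.02, 0.002] [0.92, 0.23, 0.45]
```

View pics/w1.png

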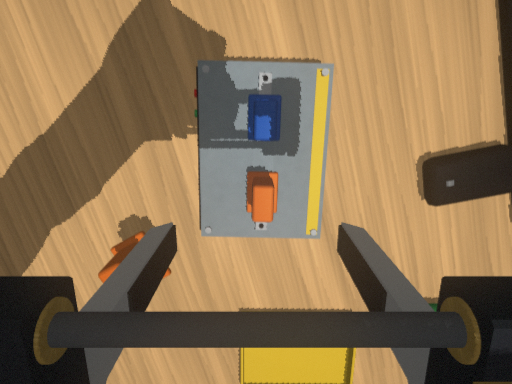

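Orange plug at (263,197) in the wrist image, lined up with the jaws. The blue one is above it at (264,117).

```bash
python3 -c "
from h import *
st()
plan([(.521,.263,.13,-106.7,3),(.521,.263,.057,-106.7,3)])"
```

```text
t 3.25 tcp [0.52   0.273  0.2023] ori deg [-8.980e+01 -1.000e-01 -1.052e+02] F [ 0.5  0.  -0.4] open 94.1 q [-0.35  0.55 -0.28  1.7   0.19  0.92 -0.97]
-> 0.521 0.263 0.13 -106.7 rot deg/row 0.5
   [-0.001, 0.009, 0.001] [0.31, 2.41, 0.11]
   [-0.001, 0.009, 0.001] [0.31, 2.41, 0.12]
   [-0.001, 0.009, 0.001] [0.31, 2.41, 0.12]
-> 0.521 0.263 0.057 -106.7 rot deg/row 0.0
   [0.0, 0.0, 0.0] [0.0, 2.43, 0.0]
   [0.0, 0.0, 0.0] [0.0, 2.43, 0.0]
   [0.0, 0.0, 0.0] [0.0, 2.43, 0.0]
```

play_rows([
  [[0,0.01,0],[0.3,2.4,0.1],0.3],
  [[0,0.01,0],[0.3,2.4,0.1],0.3],
  [[0,0.005,0],[0.3,2.0,0.1],0.3],
  [[0,0,0],[0,0,0],0.3],
  [[0,0,0],[0,0,0],0.3],
])

```text
clock: 3.75
tcp_pos: [0.5227, 0.2545, 0.1348]
orientation: [-1.563, -0.005, -1.874]
contact_force: [0.4, 0.4, -0.3]
opening: 0.0612
```

```bash
python3 -c "
from h import *
st()
plan([(.521,.263,.057,-106.7,4)])"
```

```text
t 3.75 tcp [0.5227 0.2545 0.1348] ori deg [ -89.6   -0.3 -107.4] F [ 0.4  0.4 -0.3] open 61.2 q [-0.35  0.62 -0.25  1.78  0.22  0.76 -1.01]
-> 0.521 0.263 0.057 -106.7 rot deg/row 0.22
   [-0.002, -0.003, 0.001] [-0.2, 1.94, -0.12]
   [-0.002, -0.003, 0.001] [-0.2, 1.94, -0.11]
   [-0.002, -0.003, 0.001] [-0.2, 1.94, -0.11]
   [-0.002, -0.003, 0.001] [-0.19, 1.94, -0.11]
```

play_rows([
  [[-0.002,-0.003,0],[-0.3,1.3,-0.1],0.3],
  [[-0.002,-0.003,0],[-0.3,1.3,-0.1],0.3],
  [[-0.002,-0.003,0],[-0.2,1.3,-0.1],0.3],
  [[0,0,0],[0,0.5,0],0.3],
  [[0,0,0],[0,0,0],0.3],
])

```text
clock: 4.25
tcp_pos: [0.524, 0.2639, 0.0895]
orientation: [-1.567, -0.002, -1.865]
contact_force: [0.2, -0.4, -0.2]
opening: 0.061
```

```bash
python3 -c "
from h import *
st()
plan([(.521,.263,.057,-106.7,2)])"
```

```text
t 4.25 tcp [0.524  0.2639 0.0895] ori deg [-8.980e+01 -1.000e-01 -1.069e+02] F [ 0.2 -0.4 -0.2] open 61.0 q [-0.37  0.69 -0.23  1.8   0.24  0.67 -1.04]
-> 0.521 0.263 0.057 -106.7 rot deg/row 0.16
   [-0.002, -0.002, 0.001] [0.08, 1.63, -0.14]
   [-0.002, -0.002, 0.001] [0.08, 1.63, -0.14]
```

play_rows([
  [[-0.002,-0.002,0],[0,1.2,-0.15],0.3],
  [[-0.002,-0.002,0],[0,1.2,-0.15],0.3],
  [[0,0,0],[0,0.6,-0.1],0.3],
  [[0,0,0],[0,0.2,0],0.3],
  [[0,0,0],[0,0,0],0.3],
])

```text
clock: 4.75
tcp_pos: [0.5196, 0.2653, 0.0544]
orientation: [-1.571, -0.002, -1.861]
contact_force: [-0.3, 0.0, 0.4]
opening: 0.0612
```

```bash
python3 -c "
from h import *
st()
plan([(.521,.263,.057,-106.7,1)])"
```

```text
t 4.75 tcp [0.5196 0.2653 0.0544] ori deg [-9.000e+01 -1.000e-01 -1.066e+02] F [-0.3  0.   0.4] open 61.2 q [-0.38  0.74 -0.22  1.83  0.26  0.6  -1.05]
-> 0.521 0.263 0.057 -106.7 rot deg/row 0.17
   [0.001, 0.002, 0.002] [0.18, -0.26, 0.2]
```

play_rows([
  [[0,0,0],[0.2,-0.3,0.2],0.3],
  [[0,0,0],[0,0,0],-0.3],
  [[0,0,0],[0,0,0],-0.5],
  [[0,0,0],[0,0,0],-0.8],
  [[0,0,0],[0,0,0],-1],
  [[0,0,0],[0,0,0],-1],
], squeeze=35)

```text
clock: 5.35
tcp_pos: [0.5224, 0.2629, 0.0592]
orientation: [-1.569, -0.0, -1.861]
contact_force: [-1.1, 0.0, -1.2]
opening: 0.0246
```

```bash
python3 -c "
from h import *
st()
plan([(.521,.263,.057,-106.7,1)])"
```

```text
t 5.35 tcp [0.5224 0.2629 0.0592] ori deg [ -89.9   -0.  -106.6] F [-1.1  0.  -1.2] open 24.6 q [-0.38  0.74 -0.22  1.82  0.26  0.61 -1.04]
-> 0.521 0.263 0.057 -106.7 rot deg/row 0.12
   [-0.002, 0.001, 0.0] [0.03, 0.22, -0.14]
```

play_rows([
  [[0,0,0],[0,0,0],-1],
  [[0,0,0],[0,0,0],-1],
  [[0,0,0],[0,0,0],-1],
])

```text
clock: 5.65
tcp_pos: [0.5224, 0.263, 0.0592]
orientation: [-1.569, -0.0, -1.861]
contact_force: [0.2, -0.2, 0.5]
opening: 0.0197
```

play_rows([
  [[0,0,0],[0,-0.5,0],-1],
  [[0,0,0],[0,-0.6,0],-1],
  [[0,0,0],[0,-0.8,0],-1],
  [[0,0,0],[0,-0.8,0],-1],
  [[0,0,0],[0,-0.8,0],-1],
])

```text
clock: 6.15
tcp_pos: [0.5213, 0.2632, 0.0956]
orientation: [-1.571, -0.001, -1.86]
contact_force: [-0.4, 0.1, -0.7]
opening: 0.0195
```

```bash
python3 -c "
from h import *
st()"
```

```text
t 6.15 tcp [0.5213 0.2632 0.0956] ori deg [-9.000e+01 -1.000e-01 -1.066e+02] F [-0.4  0.1 -0.7] open 19.5 q [-0.36  0.68 -0.24  1.8   0.24  0.69 -1.03]
```

play_rows([
  [[0,0,0],[0,-1.5,0],-1],
  [[0,0,0],[0,-1.5,0],-1],
  [[0,0,0],[0,-0.8,0],-1],
  [[0,0,0],[0,0,0],-1],
])

```text
clock: 6.55
tcp_pos: [0.5225, 0.263, 0.1391]
orientation: [-1.568, 0.001, -1.861]
contact_force: [-0.0, -0.1, -0.8]
opening: 0.02
```

```bash
python3 -c "
from h import *
st()
d=cap('side','s2'); d2=cap('wrist','w2')
for n in ['scene','side']:
    d3=pickle.load(open(f'pics/{n}1.pkl','rb')); P=pts(d3); h=cv2.cvtColor(d3['img'],cv2.COLOR_BGR2HSV)
    m=(abs(P[...,0]-.507)<.12)&(abs(P[...,1]-.025)<.12)&(h[...,1]>170)&(abs(h[...,0].astype(int)-26)<8)&(d3['depth']>0)&(P[...,2]<.03)&(P[...,2]>-.005)
    q=P[m]; print(n,m.sum(),cv2.minAreaRect((q[:,:2]*1000).astype(np.float32)),np.percentile(q[:,2],[5,30,50,95]))
cv2.imwrite('pics/c2.png',np.hstack([d['img'],d2['img']])[:, :, :][::1])
plan([(.507,.024,.14,-106.3,7)])"; python3 -c "
import cv2;a=cv2.imread('pics/c2.png');cv2.imwrite('pics/c2b.png',cv2.resize(a,(800,300)))"
```

```text
t 6.55 tcp [0.5225 0.263  0.1391] ori deg [-8.980e+01  1.000e-01 -1.066e+02] F [-0.  -0.1 -0.8] open 20.0 q [-0.35  0.62 -0.26  1.77  0.22  0.77 -1.01]
scene 2519 ((500.2572021484375, 23.730484008789062), (120.05583190917969, 172.0349578857422), 74.34870147705078) [0.0026647  0.00445087 0.005387   0.02274516]
side 2293 ((506.1739196777344, 25.594207763671875), (123.01935577392578, 150.2898406982422), 74.5355453491211) [0.00133566 0.00290722 0.00399239 0.02042639]
-> 0.507 0.024 0.14 -106.3 rot deg/row 0.05
   [-0.0, -0.001, 0.0] [3.33, -0.03, 0.77]
   [-0.0, -0.001, 0.0] [3.33, -0.03, 0.77]
   [-0.0, -0.001, 0.0] [3.33, -0.03, 0.77]
   [-0.0, -0.001, 0.0] [3.33, -0.03, 0.77]
   [-0.0, -0.001, 0.0] [3.33, -0.03, 0.76]
   [-0.0, -0.001, 0.0] [3.33, -0.03, 0.76]
   [-0.0, -0.001, 0.0] [3.33, -0.03, 0.76]
```

View pics/c2b.png

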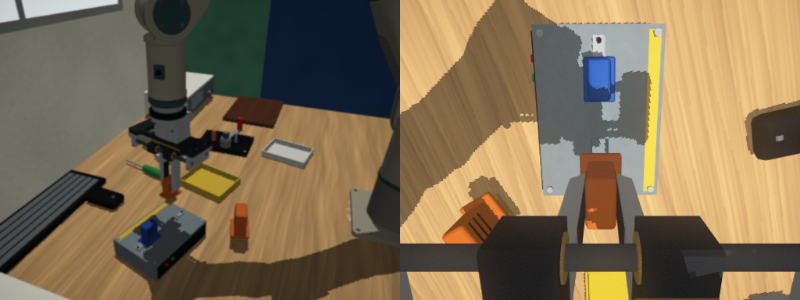

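The plug is out and upright in the jaws. It shows at about (168,190) on the left (side camera) and (600,190) on the right (wrist). The blue one is still in the bank.

play_rows([
  [[0,0,0],[2,0,0.5],-1],
  [[0,0,0],[3.3,0,0.8],-1],
  [[0,0,0],[3.3,0,0.8],-1],
  [[0,0,0],[3.3,0,0.8],-1],
  [[0,0,0],[3.3,0,0.8],-1],
  [[0,0,0],[3.3,0,0.8],-1],
  [[0,0,0],[2,0,0.5],-1],
  [[0,0,0],[0.5,0,0],-1],
])

```text
clock: 7.45
tcp_pos: [0.505, 0.0409, 0.1315]
orientation: [-1.579, -0.004, -1.856]
contact_force: [-0.6, -0.4, -1.4]
opening: 0.0195
```

```bash
python3 -c "
from h import *
st()
plan([(.507,.024,.1,-106.3,4)])"
```

```text
t 7.45 tcp [0.505  0.0409 0.1315] ori deg [ -90.5   -0.2 -106.3] F [-0.6 -0.4 -1.4] open 19.5 q [ 0.06  0.55 -0.28  1.97  0.24  0.66 -0.66]
-> 0.507 0.024 0.1 -106.3 rot deg/row 0.14
   [0.002, -0.0, 0.001] [0.39, 0.79, 0.17]
   [0.002, -0.0, 0.001] [0.39, 0.79, 0.17]
   [0.002, -0.0, 0.001] [0.39, 0.79, 0.17]
   [0.002, -0.0, 0.001] [0.39, 0.79, 0.17]
```

play_rows([
  [[0.002,0,0],[0.4,1,0.2],-1],
  [[0.002,0,0],[0.4,1.2,0.2],-1],
  [[0.002,0,0],[0.3,1.2,0.2],-1],
  [[0.002,0,0],[0.2,1.2,0.1],-1],
  [[0,0,0],[0,1,0],-1],
  [[0,0,0],[0,0.5,0],-1],
  [[0,0,0],[0,0,0],-1],
])

```text
clock: 8.15
tcp_pos: [0.5067, 0.0334, 0.0636]
orientation: [-1.575, -0.0, -1.848]
contact_force: [-0.1, -0.6, -0.7]
opening: 0.0195
```

```bash
python3 -c "
from h import *
st()
plan([(.507,.024,.04,-106.3,3)])"
```

```text
t 8.15 tcp [0.5067 0.0334 0.0636] ori deg [ -90.2   -0.  -105.9] F [-0.1 -0.6 -0.7] open 19.5 q [ 0.03  0.66 -0.23  2.03  0.29  0.49 -0.69]
-> 0.507 0.024 0.04 -106.3 rot deg/row 0.17
   [0.001, 0.003, 0.0] [0.3, 0.79, 0.1]
   [0.001, 0.003, 0.0] [0.3, 0.79, 0.1]
   [0.001, 0.003, 0.0] [0.3, 0.79, 0.1]
```

play_rows([
  [[0,0,0],[0.3,0.6,0],-1],
  [[0,0,0],[0.3,0.6,0],-1],
  [[0,0,0],[0.2,0.5,0],-1],
  [[0,0,0],[0,0.3,0],-1],
  [[0,0,0],[0,0.2,0],-1],
  [[0,0,0],[0,0,0],-1],
])

```text
clock: 8.75
tcp_pos: [0.5052, 0.0258, 0.0405]
orientation: [-1.573, 0.001, -1.847]
contact_force: [-0.8, -0.0, -0.6]
opening: 0.0202
```

```bash
python3 -c "
from h import *
st()
d=cap('side','s3');d2=cap('scene','sc3')
a=cv2.resize(d['img'][150:280,180:340],(480,390));b=cv2.resize(d2['img'][150:260,190:320],(320,270))
c=np.zeros((390,800,3),np.uint8);c[:,:480]=a;c[:270,480:]=b;cv2.imwrite('pics/c3.png',c)
"
```

```text
t 8.75 tcp [0.5052 0.0258 0.0405] ori deg [ -90.1    0.  -105.8] F [-0.8 -0.  -0.6] open 20.2 q [ 0.03  0.7  -0.21  2.04  0.32  0.43 -0.69]
```

View pics/c3.png

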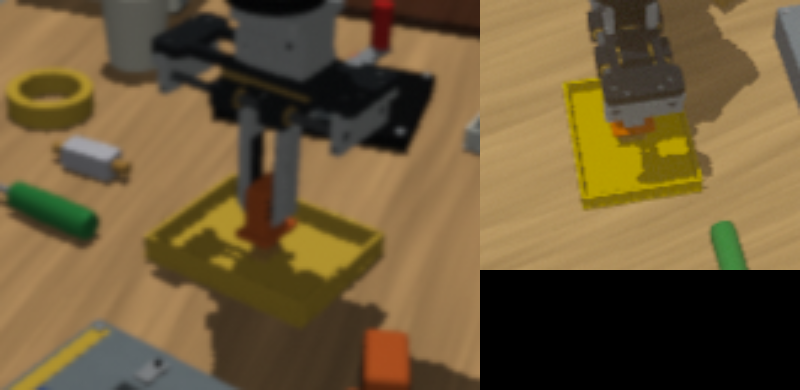

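The plug is over the middle of the tray, about (265,225) in the crop. I'll lower it to contact and then release.

play_rows([
  [[0,0,0],[0,0.15,0],-1],
  [[0,0,0],[0,0.15,0],-1],
  [[0,0,0],[0,0.1,0],-1],
])

```text
clock: 9.15
tcp_pos: [0.5059, 0.0262, 0.0381]
orientation: [-1.571, 0.001, -1.847]
contact_force: [-3.8, -0.3, 21.2]
opening: 0.0198
```

play_rows([
  [[0,0,0],[0,0,0],-1],
  [[0,0,0],[0,0,0],-0.5],
  [[0,0,0],[0,0,0],-0.3],
  [[0,0,0],[0,0,0],-0.1],
  [[0,0,0],[0,0,0],0],
  [[0,0,0],[0,0,0],0],
], squeeze=20)

```text
clock: 9.75
tcp_pos: [0.5065, 0.0264, 0.0385]
orientation: [-1.57, 0.002, -1.846]
contact_force: [-0.8, -0.4, -0.1]
opening: 0.0467
```

```bash
python3 -c "
from h import *
st()
"
```

```text
t 9.75 tcp [0.5065 0.0264 0.0385] ori deg [-9.000e+01  1.000e-01 -1.058e+02] F [-0.8 -0.4 -0.1] open 46.7 q [ 0.03  0.7  -0.2   2.04  0.32  0.43 -0.69]
```

play_rows([
  [[0,0,0],[0,-1.5,0],0],
  [[0,0,0],[0,-2.5,0],0],
  [[0,0,0],[0,-3,0],0],
  [[0,0,0],[0,-2.5,0],0],
  [[0,0,0],[0,-1.5,0],0],
  [[0,0,0],[0,-0.5,0],0],
])

```text
clock: 10.35
tcp_pos: [0.5048, 0.0262, 0.1559]
orientation: [-1.575, -0.0, -1.846]
contact_force: [0.1, -0.9, 0.0]
opening: 0.0473
```

```bash
python3 -c "
from h import *
st()
plan([(.497,-.26,.17,-109,8)])
d=cap('side','s4');d2=cap('scene','sc4')
a=cv2.resize(d['img'][150:350,140:340],(400,400));b=cv2.resize(d2['img'][100:280,190:400],(400,343))
c=np.zeros((400,800,3),np.uint8);c[:,:400]=a;c[:343,400:]=b;cv2.imwrite('pics/c4.png',c)
for n in ['side','scene']:
  for q in ['orange_link','blue_link','lever_grip','lever_pivot','switch']: print(n,q,[(round(r['p'],2),np.round(r['at'],3).tolist()) for r in arm.pinpoint(n,q)])
"
```

```text
t 10.35 tcp [0.5048 0.0262 0.1559] ori deg [ -90.2   -0.  -105.8] F [ 0.1 -0.9  0. ] open 47.3 q [ 0.11  0.51 -0.31  1.96  0.22  0.71 -0.61]
-> 0.497 -0.26 0.17 -109 rot deg/row 0.4
   [0.001, 0.007, 0.0] [3.47, -0.18, 0.88]
   [0.001, 0.007, 0.0] [3.46, -0.18, 0.9]
   [0.001, 0.007, 0.0] [3.46, -0.18, 0.93]
   [0.001, 0.007, 0.0] [3.45, -0.18, 0.95]
   [0.001, 0.007, 0.0] [3.44, -0.18, 0.98]
   [0.001, 0.007, 0.0] [3.44, -0.18, 1.0]
   [0.001, 0.007, 0.0] [3.43, -0.18, 1.02]
   [0.001, 0.007, 0.0] [3.42, -0.18, 1.05]
side orange_link [(0.94, [0.365, 0.218, 0.001]), (0.62, [0.504, 0.029, 0.003])]
side blue_link [(0.91, [0.543, 0.335, 0.027])]
side lever_grip [(0.73, [0.495, -0.288, 0.079]), (0.5, [0.507, 0.022, -0.001])]
side lever_pivot [(0.7, [0.524, -0.208, 0.042]), (0.24, [0.746, -0.267, 0.003])]
side switch [(0.69, [0.537, -0.244, -0.002])]
scene orange_link [(0.68, [0.508, 0.022, 0.006]), (0.59, [0.366, 0.215, 0.001])]
scene blue_link []
scene lever_grip [(0.63, [0.492, -0.29, 0.077])]
scene lever_pivot [(0.85, [0.529, -0.206, 0.046])]
scene switch [(0.66, [0.535, -0.242, 0.002])]
```

View pics/c4.png

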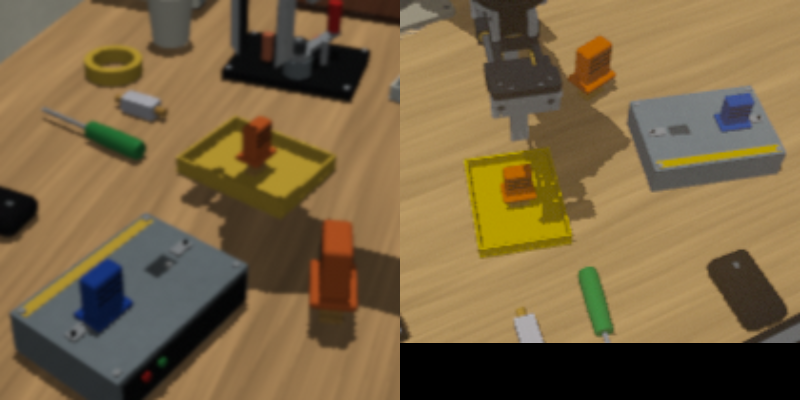

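The orange plug stands in the yellow tray, at (258,140) in the left crop. The blue one is seated, at (105,290). Next is the lever.

play_rows([
  [[0,0.007,0],[2.5,-0.2,0.6],0],
  [[0,0.007,0],[3.5,-0.2,0.9],0],
  [[0,0.007,0],[3.5,-0.2,0.9],0],
  [[0,0.007,0],[3.5,-0.2,0.9],0],
  [[0,0.007,0],[3.5,-0.2,1.0],0],
  [[0,0.007,0],[3.5,-0.2,1.0],0],
  [[0,0.007,0],[3.5,-0.2,1.0],0],
  [[0,0.007,0],[2.5,-0.2,0.8],0],
])

```text
clock: 11.75
tcp_pos: [0.4969, -0.247, 0.1689]
orientation: [-1.578, 0.002, -1.892]
contact_force: [0.8, -0.1, 0.2]
opening: 0.0473
```

play_rows([
  [[0,0,0],[1,0,0.2],0],
  [[0,0,0],[0,0,0],0],
])

```text
clock: 11.95
tcp_pos: [0.4946, -0.2618, 0.1685]
orientation: [-1.578, 0.0, -1.899]
contact_force: [0.1, -0.0, -0.6]
opening: 0.0471
```

```bash
python3 -c "
from h import *
st()
plan([(.4955,-.2875,.15,-109,4)])
d=cap('wrist','w5')
P=pts(d); H,S,V=cv2.split(cv2.cvtColor(d['img'],cv2.COLOR_BGR2HSV))
m=((H<8)|(H>172))&(S>150)&(d['depth']>0)&(P[...,2]>.088)&(P[...,2]<.11)
q=P[m]; print(len(q),cv2.minAreaRect((q[:,:2]*1000).astype(np.float32)))
for q in ['lever_grip','lever_pivot','switch']: print(q,[(round(r['p'],2),np.round(r['at'],3).tolist()) for r in arm.pinpoint('wrist',q)])
"
```

```text
t 11.95 tcp [ 0.4946 -0.2618  0.1685] ori deg [ -90.4    0.  -108.8] F [ 0.1 -0.  -0.6] open 47.1 q [ 0.63  0.56 -0.3   1.8   0.22  0.82 -0.1 ]
-> 0.4955 -0.2875 0.15 -109 rot deg/row 0.12
   [0.002, 0.001, -0.0] [0.6, 0.46, 0.23]
   [0.002, 0.001, -0.0] [0.6, 0.46, 0.23]
   [0.002, 0.001, -0.0] [0.6, 0.46, 0.23]
   [0.002, 0.001, -0.0] [0.6, 0.46, 0.23]
466 ((494.64227294921875, -289.3325500488281), (18.259336471557617, 19.023344039916992), 24.34616470336914)
lever_grip [(0.67, [0.493, -0.292, 0.08])]
lever_pivot [(0.63, [0.523, -0.203, 0.048])]
switch [(0.85, [0.535, -0.242, -0.0])]
```

View pics/w5.png

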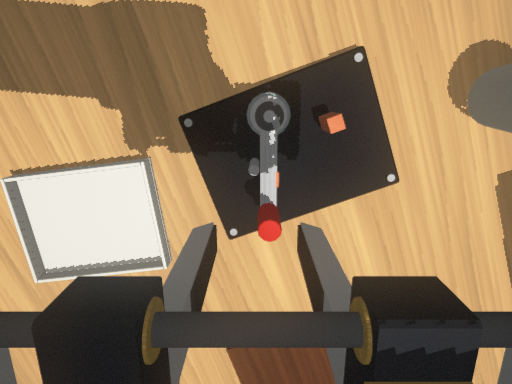

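Red handle at (269,228) between the fingers, pivot at (269,113), copper stop at (332,122).

play_rows([
  [[0.003,0,0],[0.7,0.4,0.3],0],
  [[0.002,0,0],[0.7,0.5,0.3],0],
  [[0.002,0,0],[0.7,0.5,0.2],0],
  [[0,0,0],[0.3,0.8,0],0],
  [[0,0,0],[0,0.5,0],0],
  [[0,0,0],[0,0,0],0],
])

```text
clock: 12.75
tcp_pos: [0.4961, -0.2819, 0.1388]
orientation: [-1.572, 0.003, -1.887]
contact_force: [-0.5, -0.3, 0.2]
opening: 0.0469
```

```bash
python3 -c "
from h import *
st()
plan([(.4947,-.289,.066,-109,5)])"
```

```text
t 12.75 tcp [ 0.4961 -0.2819  0.1388] ori deg [ -90.1    0.2 -108.1] F [-0.5 -0.3  0.2] open 46.9 q [ 0.66  0.61 -0.29  1.8   0.24  0.76 -0.07]
-> 0.4947 -0.289 0.066 -109 rot deg/row 0.18
   [0.0, 0.003, -0.001] [0.15, 1.46, 0.02]
   [0.0, 0.003, -0.001] [0.15, 1.46, 0.02]
   [0.0, 0.003, -0.001] [0.15, 1.46, 0.02]
   [0.0, 0.003, -0.001] [0.15, 1.46, 0.02]
   [0.0, 0.003, -0.001] [0.14, 1.46, 0.02]
```

play_rows([
  [[0,0.003,0],[0.3,0.8,0],0],
  [[0,0.003,0],[0.3,1.0,0],0],
  [[0,0.003,0],[0.2,1.0,0],0],
  [[0,0,0],[0.1,0.7,0],0],
  [[0,0,0],[0,0,0],0],
])

```text
clock: 13.25
tcp_pos: [0.4927, -0.2906, 0.1001]
orientation: [-1.573, 0.003, -1.897]
contact_force: [-0.1, -0.7, -0.3]
opening: 0.0471
```

```bash
python3 -c "
from h import *
st()
plan([(.4947,-.289,.066,-109,3)])"
```

```text
t 13.25 tcp [ 0.4927 -0.2906  0.1001] ori deg [ -90.1    0.2 -108.7] F [-0.1 -0.7 -0.3] open 47.1 q [ 0.66  0.67 -0.27  1.83  0.26  0.68 -0.08]
-> 0.4947 -0.289 0.066 -109 rot deg/row 0.13
   [0.001, 0.002, -0.001] [-0.07, 1.14, 0.05]
   [0.001, 0.002, -0.001] [-0.07, 1.14, 0.05]
   [0.001, 0.002, -0.001] [-0.07, 1.14, 0.05]
```

play_rows([
  [[0,0,0],[-0.1,1.0,0.1],0],
  [[0,0,0],[-0.1,1.0,0.1],0],
  [[0,0,0],[0,0.8,0],0],
  [[0,0,0],[0,0.2,0],0],
  [[0,0,0],[0,0,0],0],
])

```text
clock: 13.75
tcp_pos: [0.4959, -0.2886, 0.0672]
orientation: [-1.573, 0.004, -1.896]
contact_force: [0.5, 0.7, 0.3]
opening: 0.047
```

```bash
python3 -c "
from h import *
st()
plan([(.4947,-.289,.066,-109,1)])"
```

```text
t 13.75 tcp [ 0.4959 -0.2886  0.0672] ori deg [ -90.1    0.2 -108.6] F [0.5 0.7 0.3] open 47.0 q [ 0.64  0.72 -0.25  1.84  0.28  0.62 -0.11]
-> 0.4947 -0.289 0.066 -109 rot deg/row 0.44
   [0.002, 0.006, -0.004] [0.08, 0.12, -0.1]
```

Now I'll close on the handle.

play_rows([
  [[0,0,0],[0,0,-0.1],-0.3],
  [[0,0,0],[0,0,0],-0.6],
  [[0,0,0],[0,0,0],-1],
  [[0,0,0],[0,0,0],-1],
  [[0,0,0],[0,0,0],-1],
  [[0,0,0],[0,0,0],-1],
], squeeze=30)

```text
clock: 14.35
tcp_pos: [0.4958, -0.2886, 0.068]
orientation: [-1.571, 0.004, -1.896]
contact_force: [-0.2, -0.8, -1.1]
opening: 0.0191
```

```bash
python3 -c "
from h import *
st()
d=cap('wrist','w6')"
cat >> h.py <<'E'
C=np.array([.5247,-.2042])
def arc(n,da):
    s=arm.get_state(); p=np.array(s['tcp_pos']); M=R.from_euler('xyz',s['orientation'])
    v=p[:2]-C; a=np.degrees(np.arctan2(v[1],v[0])); print('r',np.linalg.norm(v),'ang',a,'lever est',np.radians(a+110-1.1))
    w=[]
    for i in range(1,n+1):
        t=np.radians(a+da*i); w.append((C[0]+.09*np.cos(t),C[1]+.09*np.sin(t),.067,np.degrees(t),1))
    plan(w)
E
python3 -c "
from h import *
arc(4,6)"
```

```text
t 14.35 tcp [ 0.4958 -0.2886  0.068 ] ori deg [ -90.     0.2 -108.6] F [-0.2 -0.8 -1.1] open 19.1 q [ 0.64  0.71 -0.25  1.85  0.28  0.61 -0.11]
r 0.08922293904618321 ang -108.91854102409518 lever est -0.0003236019171524391
-> 0.5045791014983272 -0.29192200090903864 0.067 -102.91854102409518 rot deg/row 5.72
   [-0.0, -0.1, -0.004] [0.03, 0.1, 0.94]
-> 0.5138587718353892 -0.2935446572094988 0.067 -96.91854102409518 rot deg/row 6.0
   [0.0, -0.105, 0.0] [-0.05, 0.0, 0.94]
-> 0.5232572209368955 -0.2941884347490002 0.067 -90.91854102409518 rot deg/row 6.0
   [0.0, -0.105, -0.0] [-0.05, 0.0, 0.94]
-> 0.5326714774277381 -0.2938462801661009 0.067 -84.91854102409518 rot deg/row 6.0
   [-0.0, -0.105, 0.0] [-0.05, 0.0, 0.94]
```

View pics/w6.png

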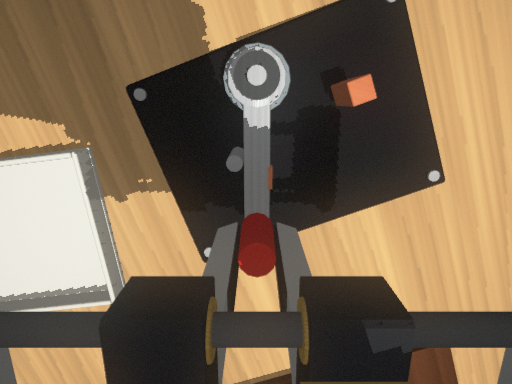

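Handle gripped at (257,245), with the arm pointing at the post (257,75). I'll swing it along the arc.

play_rows([
  [[0,-0.06,0],[0,0,0.6],-1],
  [[0,-0.09,0],[0,0,0.9],-1],
  [[0,-0.1,0],[0,0,0.95],-1],
])

```text
clock: 14.7
tcp_pos: [0.5158, -0.2929, 0.068]
orientation: [-1.577, 0.006, -1.641]
contact_force: [-1.2, 2.0, -0.5]
opening: 0.0191
```

```bash
python3 -c "
from h import *
st();arc(4,6)"
```

```text
t 14.7 tcp [ 0.5158 -0.2929  0.068 ] ori deg [-90.4   0.3 -94. ] F [-1.2  2.  -0.5] open 19.1 q [ 0.67  0.75 -0.32  1.78  0.35  0.68  0.08]
r 0.08912166892443421 ang -95.74775164325968 lever est 0.2295500378651324
-> 0.5250962295122137 -0.2941991277856272 0.067 -89.74775164325968 rot deg/row 4.3
   [0.006, -0.075, -0.006] [0.07, 0.09, 0.94]
-> 0.5345015294483484 -0.2936646858848404 0.067 -83.74775164325968 rot deg/row 6.0
   [-0.0, -0.105, -0.0] [-0.05, 0.0, 0.94]
-> 0.5437994417767451 -0.2921500501638102 0.067 -77.74775164325968 rot deg/row 6.0
   [0.0, -0.105, 0.0] [-0.05, 0.0, 0.94]
-> 0.5528880966242206 -0.28967181528845404 0.067 -71.74775164325968 rot deg/row 6.0
   [0.0, -0.105, -0.0] [-0.05, 0.0, 0.94]
```

play_rows([
  [[0.005,-0.08,0],[0,0,0.95],-1],
  [[0,-0.1,0],[-0.05,0,0.95],-1],
  [[0,-0.1,0],[-0.05,0,0.95],-1],
  [[0,-0.1,0],[-0.05,0,0.95],-1],
])

```text
clock: 15.1
tcp_pos: [0.5496, -0.2896, 0.068]
orientation: [-1.578, 0.009, -1.252]
contact_force: [-1.8, 0.5, 0.7]
opening: 0.0196
```

```bash
python3 -c "
from h import *
st();arc(4,6)"
```

```text
t 15.1 tcp [ 0.5496 -0.2896  0.068 ] ori deg [-90.4   0.5 -71.7] F [-1.8  0.5  0.7] open 19.6 q [ 0.7   0.8  -0.43  1.69  0.44  0.76  0.37]
r 0.0889250163041164 ang -73.73172088769094 lever est 0.6138022627701417
-> 0.55880494865166 -0.2874877690748626 0.067 -67.73172088769094 rot deg/row 4.05
   [0.007, -0.07, -0.01] [0.09, 0.09, 0.94]
-> 0.5673240606848731 -0.2834665720889472 0.067 -61.73172088769094 rot deg/row 6.0
   [0.0, -0.105, 0.0] [-0.05, 0.0, 0.94]
-> 0.5753761745895646 -0.27857691395162865 0.067 -55.73172088769094 rot deg/row 6.0
   [-0.0, -0.105, -0.0] [-0.05, 0.0, 0.94]
-> 0.5828730697207816 -0.27287236678068616 0.067 -49.73172088769094 rot deg/row 6.0
   [0.0, -0.105, 0.0] [-0.05, 0.0, 0.94]
```

play_rows([
  [[0.006,-0.08,0],[0,0,0.95],-1],
  [[0,-0.1,0],[-0.05,0,0.95],-1],
  [[0,-0.1,0],[-0.05,0,0.95],-1],
  [[0,-0.08,0],[-0.05,0,0.8],-1],
])

```text
clock: 15.5
tcp_pos: [0.5776, -0.2757, 0.068]
orientation: [-1.577, 0.013, -0.885]
contact_force: [-1.4, -0.2, 0.6]
opening: 0.019
```

```bash
python3 -c "
from h import *
st();arc(3,4)"
```

```text
t 15.5 tcp [ 0.5776 -0.2757  0.068 ] ori deg [-90.4   0.7 -50.7] F [-1.4 -0.2  0.6] open 19.0 q [ 0.71  0.84 -0.53  1.63  0.53  0.83  0.64]
r 0.0889878198599529 ang -53.50720064778256 lever est 0.9667867305927764
-> 0.5831417231255487 -0.27264388210875184 0.067 -49.50720064778256 rot deg/row 1.44
   [0.006, -0.021, -0.013] [0.11, 0.09, 0.62]
-> 0.5877737658905506 -0.26840046772714365 0.067 -45.50720064778256 rot deg/row 4.0
   [0.0, -0.07, 0.0] [-0.02, 0.0, 0.63]
-> 0.5920985196082867 -0.2638442751201772 0.067 -41.50720064778257 rot deg/row 4.0
   [0.0, -0.07, 0.0] [-0.02, 0.0, 0.63]
```

play_rows([
  [[0.006,-0.04,-0.01],[0.05,0,0.6],-1],
  [[0,-0.06,0],[0,0,0.6],-1],
])

```text
clock: 15.7
tcp_pos: [0.5847, -0.2701, 0.068]
orientation: [-1.575, 0.004, -0.784]
contact_force: [-3.0, -1.7, 0.8]
opening: 0.0195
```

```bash
python3 -c "
from h import *
st();arc(3,4);d=cap('wrist','w7')"
```

```text
t 15.7 tcp [ 0.5847 -0.2701  0.068 ] ori deg [-90.3   0.2 -44.9] F [-3.  -1.7  0.8] open 19.5 q [ 0.7   0.84 -0.55  1.63  0.56  0.84  0.7 ]
r 0.08912905839408569 ang -47.724928434449154 lever est 1.0677064189620242
-> 0.5897399837508435 -0.266407720691969 0.067 -43.724928434449154 rot deg/row 1.26
   [0.005, -0.021, -0.004] [0.1, 0.1, 0.62]
-> 0.5939209408544557 -0.26171922589207847 0.067 -39.724928434449154 rot deg/row 4.0
   [0.0, -0.07, 0.0] [-0.02, 0.0, 0.63]
-> 0.5977646604922898 -0.25675050320545406 0.067 -35.724928434449154 rot deg/row 4.0
   [-0.0, -0.07, 0.0] [-0.02, 0.0, 0.63]
```

View pics/w7.png

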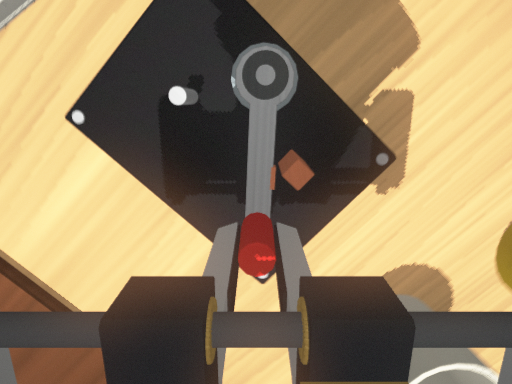

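The arm's contact tab at (273,178) is close to the copper stop (295,170), with a small gap left. I'll go on gently.

play_rows([
  [[0.004,-0.03,0],[0.05,0,0.5],-1],
  [[0,-0.05,0],[0,0,0.5],-1],
])

```text
clock: 15.95
tcp_pos: [0.5901, -0.2647, 0.068]
orientation: [-1.575, 0.005, -0.702]
contact_force: [-2.9, -2.1, 1.6]
opening: 0.0192
```

```bash
python3 -c "
from h import *
st();arc(1,4)"
```

```text
t 15.95 tcp [ 0.5901 -0.2647  0.068 ] ori deg [-90.2   0.3 -40.2] F [-2.9 -2.1  1.6] open 19.2 q [ 0.7   0.85 -0.57  1.62  0.58  0.85  0.76]
r 0.08908626384861043 ang -42.74466858149556 lever est 1.1546283510009534
-> 0.5948948450160472 -0.26052658105347004 0.067 -38.74466858149556 rot deg/row 1.52
   [0.004, -0.026, -0.006] [0.1, 0.09, 0.62]
```

play_rows([
  [[0,-0.01,0],[0.05,0,0.4],-1],
  [[0,-0.01,0],[0,0,0.3],-1],
])

```text
clock: 16.15
tcp_pos: [0.5925, -0.2619, 0.068]
orientation: [-1.58, 0.007, -0.683]
contact_force: [-5.4, -4.2, 3.6]
opening: 0.0191
```

```bash
python3 -c "
from h import *
st();arc(1,4)"
```

```text
t 16.15 tcp [ 0.5925 -0.2619  0.068 ] ori deg [-90.5   0.4 -39.1] F [-5.4 -4.2  3.6] open 19.1 q [ 0.7   0.85 -0.57  1.62  0.58  0.86  0.77]
r 0.08908412448920947 ang -40.397149832503956 lever est 1.195600282423155
-> 0.5971430984281233 -0.2576040961924574 0.067 -36.39714983250396 rot deg/row 2.83
   [0.009, -0.048, -0.007] [0.08, 0.09, 0.63]
```

play_rows([
  [[0,0,0],[0,0,0.3],-1],
  [[0,0,0],[0,0,0.3],-1],
])

```text
clock: 16.35
tcp_pos: [0.5932, -0.2613, 0.0679]
orientation: [-1.588, 0.008, -0.687]
contact_force: [-7.3, -4.7, 5.2]
opening: 0.0199
```

```bash
python3 -c "
from h import *
st();arc(1,4); d=cap('wrist','w8')"
```

```text
t 16.35 tcp [ 0.5932 -0.2613  0.0679] ori deg [-91.    0.4 -39.3] F [-7.3 -4.7  5.2] open 19.9 q [ 0.69  0.86 -0.57  1.61  0.58  0.87  0.76]
r 0.08914947178180688 ang -39.8311174275618 lever est 1.2054794115623777
-> 0.5976671407164341 -0.25688582708535673 0.067 -35.8311174275618 rot deg/row 3.66
   [0.017, -0.061, -0.008] [0.07, 0.08, 0.63]
```

View pics/w8.png

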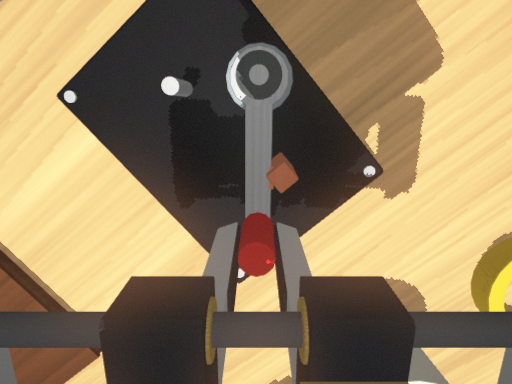

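The arm now lies against the copper stop at (282,172). I'll firm up the push a little for the hold.

play_rows([
  [[0.01,0,0],[0,0,0.5],-1],
  [[0.005,0,0],[0,0,0.6],-1],
  [[0.005,0,0],[0,0,0.6],-1],
])

```text
clock: 16.7
tcp_pos: [0.5933, -0.2612, 0.0677]
orientation: [-1.594, 0.011, -0.695]
contact_force: [-9.7, -6.7, 8.1]
opening: 0.0197
```

```bash
python3 -c "
from h import *
st();arc(1,4)
d=cap('scene','sc9');d2=cap('side','s9'); st()
cv2.imwrite('pics/c9.png',cv2.resize(np.hstack([d['img'],d2['img']]),(800,300)))
for q in ['orange_link','blue_link']: print(q,[(round(r['p'],2),np.round(r['at'],3).tolist()) for r in arm.pinpoint('side',q)])
"
```

```text
t 16.7 tcp [ 0.5933 -0.2612  0.0677] ori deg [-91.3   0.7 -39.8] F [-9.7 -6.7  8.1] open 19.7 q [ 0.68  0.86 -0.57  1.6   0.58  0.87  0.76]
r 0.08918399482099819 ang -39.72967408015514 lever est 1.207249931978868
-> 0.5977603076336426 -0.2567565547622512 0.067 -35.72967408015514 rot deg/row 4.35
   [0.023, -0.072, -0.012] [0.06, 0.06, 0.63]
t 16.8 tcp [ 0.5933 -0.2612  0.0677] ori deg [-91.3   0.7 -39.8] F [-10.5  -7.2   8. ] open 19.5 q [ 0.68  0.86 -0.57  1.6   0.58  0.87  0.76]
orange_link [(0.94, [0.504, 0.026, 0.003]), (0.78, [0.365, 0.218, 0.001]), (0.75, [0.751, 0.216, -0.003])]
blue_link [(0.59, [0.543, 0.332, 0.027])]
```

View pics/c9.png

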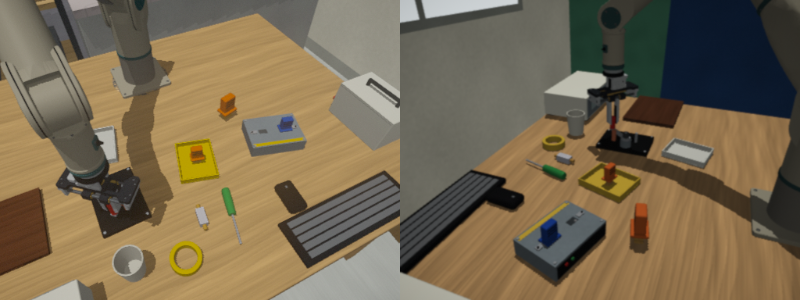

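The lever no longer moves while the force rises. The orange plug stands in the tray at (197,153), the blue one is still plugged in at (287,123), and nothing else has moved. I'll hand it in.

```bash
python3 -c "
from h import *
st(); print(arm.close_job()); st()"
```

```text
t 16.9 tcp [ 0.5933 -0.2612  0.0677] ori deg [-91.3   0.7 -39.8] F [-10.5  -7.5   7.8] open 19.2 q [ 0.68  0.86 -0.57  1.61  0.58  0.87  0.76]
the job is handed in; nothing more can be done
None
the job is handed in; nothing more can be done
```

The job is done and handed in at about 17 s of the 53 s allowed. I pulled the smaller orange plug, the one in the bank, straight up out of its socket and stood it in the yellow tray. I then gripped the red handle, swung the discharge arm to its copper stop, and finished holding it there.

**Lever:** my estimate of the angle is about 1.207 rad, against the nominal 1.2. Pushing harder moved the handle only about 0.1 mm, and the pose stayed steady over the last readings with the grip closed on the handle. The total force on the tool was about 15 N.

**Plugs and bench:** the last pictures show the orange plug upright in the tray and the blue link still in its socket. The network also places the orange plug in the tray. Everything else that shows looked to be where it was.

**Checks that were off:**
- Lowering the plug into the tray briefly pressed with about 21 N, below the limits.
- The tool is tilted about 1.3° while it holds the lever.
- The measured force included about 8 N upward at the end.
- The side-camera network also reported an orange link at (0.751, 0.216). No orange link shows there, so I took it as a false report.

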